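Pack the sealed tubs from the sealer's catch tray into the tote on the spring lift

ROBOT

A 6-joint arm with a two-finger parallel gripper is mounted at the origin on the work surface. World frame = base frame: x ahead of the robot, y to its left, z up, the work surface at z = 0. Lengths are in m, angles in rad, forces in N, time in s.
With the tool pointing down it reaches from about 0.35 to 0.85 m from the base axis. Payload 8.1 kg.
Tool frame: the origin (TCP) lies at the very end of the fingers, on their centre line; the grasp point (between the pads) lies 19 mm behind it (robot.pinch_z is the distance from the TCP to the grasp point, in m); y points along the fingers, x is the direction in which the jaws open and shut, and the axes are right-handed (so a half turn about y gives the same grasp; the last joint's range is limited). The gripper opens to 93 mm and grips with 3 to 60 N. Pads are 15 mm wide; open, the fingers measure 128 mm over their backs; the gripper's body (75 mm by 188 mm) begins 65 mm behind the grasp point.
Start: joints at [-0.085, 0.13, 1.488, -0, 1.523, -0.085], TCP at [0.6, 0, 0.219] pointing down, gripper open.
Joint ranges: [-2.96, 2.96], [-0.89, 2.26], [0.02, 2.5], [-1.34, 4.48], [0, 2.73], [-2.66, 2.66]. Speed limits (rad/s): [2.39, 2.39, 2.79, 3.14, 3.14, 3.14].

INTERFACE

Orientations are given as a rotation vector (axis times angle).
In Python, from plant import robot gives the robot as it stands.
- The arm moves only by the shell command python3 -m inch 'ROWS' [FORCE]. ROWS is JSON, a list of rows, each a list of 5 numbers: the closure, from -1 (fully open) to 1 (shut), then the shift along the world's x, y, z in m, then the turn about the world's z in rad. A call has 1 to 8 rows; each row is the pose to reach, as a shift and turn from the pose measured when the call began; what a row does not reach only later rows make up. A row lasts 1/8 s, in which the tool goes at most 62.5 mm and 10.7 degrees, less where a joint would pass 70% of its speed; a pose out of reach is approached as far as the arm can. A call with a gripper value outside its range is refused whole. The fingers move at their own pace and stop on an object; FORCE is the grip in N (left out, the last holds). Time passes only in rows, so rows that repeat a pose let the fingers close. It gives the time, the measured TCP pose, the force and the opening at its end, in the units of the state.
- robot.read_state(): the state, without advancing time (a new reading comes with each control period).
- robot.read_camera(name): name is "scene" or "side" or "wrist"; returns a dict with "color" (420x560x3 uint8, red, green, blue), "mtx" (3x3 intrinsics, pixels), "R" (3x3) and "t" (3): a world point X has camera coordinates R X + t; the wrist camera has in their place "hand_eye" (4x4, takes a point from camera to tool coordinates, whose origin is the TCP and whose axes are the tool frame's). Camera axes: x right, y down, z forward; pixel columns grow to the right and rows downward; lengths in m; the calibration is good to about 2 mm. A picture is of the moment at which its call begins: read the wrist's pose just before it. There is no depth.
- robot.close_job(): hands the job in, once; it reports no verdict.
The state is a dict: "t": time; "q": joint angles; "dq": joint speeds; "joint_torque": joint torques, N m; "tool_pos": TCP position; "orientation": TCP orientation; "force": force on the tool from outside, world axes, zero at the start; "wrist_torque": the same for the moment, N m; "opening": finger opening in m.
Only numpy, scipy, OpenCV 4.12 (cv2) and the standard library are available. Lean on these libraries where they do the work, as an engineer would, in place of code of your own. Each camera call takes 0.05 s, during which the arm holds its last target. There are 200 camera calls.

TASK

Clear the sealing machine's catch tray: pack the three foil-lidded tubs into the free space of the grey tote on the spring-lift trolley, each standing flat on the tote's floor and lying the same way as the two already packed there. The seals are fresh, so keep the tubs upright and set them down gently, without dropping them or leaning on the sprung platform, which sinks as the weight goes on. Leave the open, empty tub in the tray, the two packed tubs and the mug where they are.

Things in the scene. Friction and masses are not known exactly. Their poses are not given: they have to be found in the camera images.
- tub_a: sealed tub to pack: foil-lidded white plastic tub, 88 long (its x) by 58 wide (its y) over the rim, 44 high; rim 3 thick at the top, 2 out from straight walls; about 0.22 kg. Origin: centre of its underside, z up. Starts on the tray floor, length roughly (12 degrees) towards the machine, one of four places about 112 (across the tubs) by 132 apart; 25 or more free beside its long sides
- tub_b: sealed tub to pack: foil-lidded white plastic tub, 88 long (its x) by 58 wide (its y) over the rim, 44 high; rim 3 thick at the top, 2 out from straight walls; about 0.22 kg. Origin: centre of its underside, z up. Starts on the tray floor, length roughly (12 degrees) towards the machine, one of four places about 112 (across the tubs) by 132 apart; 25 or more free beside its long sides
- tub_c: sealed tub to pack: foil-lidded white plastic tub, 88 long (its x) by 58 wide (its y) over the rim, 44 high; rim 3 thick at the top, 2 out from straight walls; about 0.22 kg. Origin: centre of its underside, z up. Starts on the tray floor, length roughly (12 degrees) towards the machine, one of four places about 112 (across the tubs) by 132 apart; 25 or more free beside its long sides
- open_tub: the open, unsealed tub in one of the four places in the tray: same outline (88 by 58 by 44) but hollow, without foil; 0.06 kg; leave it. Origin: centre of its underside, x along its length
- sealer: the fixed sealing machine. Origin at counter level under the middle of its catch tray; +y points to the machine. Tray 290 (x) by 300 (y), floor 30 above the counter, walls 4 thick and 22 above the floor. On the +y side a chute meets the tray at y = 130 and rises to 115 at y = 210, where the cabinet begins: 360 wide (x), 260 high, film reel to 405
- tray_floor (a point): middle of the catch tray's floor, axes as the sealer
- tote: the grey open tote, 398 (x) by 298 (y) by 64 high, loose on the lift's platform, held by its corner angles; floor and walls 5 thick, so its inner floor is at z = 5 and it is 388 by 288 inside; 0.7 kg. Origin: centre of its underside. The packed tubs stand at its -x end, the rest is free
- packed_1: already packed foil-lidded white plastic tub, 88 long (its x) by 58 wide (its y) over the rim, 44 high; rim 3 thick at the top, 2 out from straight walls; about 0.22 kg. Origin: centre of its underside, z up. At about x = -125, y = +70 in the tote, length along the tote's y; leave it
- packed_2: already packed foil-lidded white plastic tub, 88 long (its x) by 58 wide (its y) over the rim, 44 high; rim 3 thick at the top, 2 out from straight walls; about 0.22 kg. Origin: centre of its underside, z up. At about x = -125, y = -70 in the tote, length along the tote's y; leave it
- lift (a joint): how far (m) the trolley's sprung platform has sunk below its top position, where it starts; spring about 200 N/m, damped: each tub set down sinks it about 10 mm, the three about 30 mm; travel 160 mm
- lift_top (a point): middle of the platform's upper face, on which the tote stands: at counter level at the start, axes as the tote's. The trolley stands on the floor in the corner of the counter; its fixed rim round the platform (470 by 364) is 12 below counter level
- mug: grey plastic mug, 76 across and 85 high, handle to its +y; bystander, on the counter beyond the tray. Origin: centre of its underside

How it is judged:
At the end, for the whole second after the job is handed in: Three sealed tubs flat on the tote floor (within 7 mm, 7 degrees), length within 15 degrees of the tote's y, at rest, released; packed tubs still at its -x end; open tub upright within 25 mm of its start; tote on the platform, sunk 12 to 60 mm (z of tub_a in the frame of tote between 0 and 0.012 m and x of tub_a in the frame of tote between -0.19 and 0.19 m and y of tub_a in the frame of tote between -0.14 and 0.14 m and angle between each of tub_a, tub_b, tub_c's own z axis and vertical below 0.12 rad and angle between the x axis of each of tub_a, tub_b, tub_c and the y axis of tote, either way round below 0.26 rad and linear speed of each of tub_a, tub_b, tub_c, tote below 0.02 m/s and z of tub_b in the frame of tote between 0 and 0.012 m and x of tub_b in the frame of tote between -0.19 and 0.19 m and y of tub_b in the frame of tote between -0.14 and 0.14 m and z of tub_c in the frame of tote between 0 and 0.012 m and x of tub_c in the frame of tote between -0.19 and 0.19 m and y of tub_c in the frame of tote between -0.14 and 0.14 m and z of each of packed_1, packed_2 in the frame of tote below 0.02 m and angle between each of packed_1, packed_2, open_tub's own z axis and vertical below 0.2 rad and x of each of packed_1, packed_2 in the frame of tote below -0.085 m and y of packed_1 in the frame of tote above 0.03 m and angle between the x axis of each of packed_1, packed_2 and the y axis of tote, either way round below 0.35 rad and y of packed_2 in the frame of tote below -0.03 m and distance of open_tub from where it was at the start of the episode below 0.025 m and z of tote in the frame of lift_top between -0.006 and 0.006 m and value of joint lift between 0.012 and 0.06 m); the robot touches nothing.
It fails at once if a sealed tub is tipped over (more than 40 degrees from upright) (angle between any of tub_a, tub_b, tub_c's own z axis and vertical above 0.7 rad).
It fails at once if a sealed tub is dropped or thrown into the tote (moving faster than 0.5 m/s within 15 mm of the tote's floor) ((z of tub_a in the frame of tote below 0.02 m and x of tub_a in the frame of tote between -0.2 and 0.2 m and y of tub_a in the frame of tote between -0.15 and 0.15 m and linear speed of tub_a above 0.5 m/s) or (z of tub_b in the frame of tote below 0.02 m and x of tub_b in the frame of tote between -0.2 and 0.2 m and y of tub_b in the frame of tote between -0.15 and 0.15 m and linear speed of tub_b above 0.5 m/s) or (z of tub_c in the frame of tote below 0.02 m and x of tub_c in the frame of tote between -0.2 and 0.2 m and y of tub_c in the frame of tote between -0.15 and 0.15 m and linear speed of tub_c above 0.5 m/s)).
It fails at once if a tub already packed is shoved (about 30 mm), lifted or tipped (not (z of packed_1 in the frame of tote below 0.02 m and angle between packed_1's own z axis and vertical below 0.2 rad and x of packed_1 in the frame of tote below -0.085 m and y of packed_1 in the frame of tote above 0.03 m and angle between the x axis of packed_1 and the y axis of tote, either way round below 0.35 rad) or not (z of packed_2 in the frame of tote below 0.02 m and angle between packed_2's own z axis and vertical below 0.2 rad and x of packed_2 in the frame of tote below -0.085 m and y of packed_2 in the frame of tote below -0.03 m and angle between the x axis of packed_2 and the y axis of tote, either way round below 0.35 rad)).
It fails at once if the open tub or the mug is moved more than 30 mm (distance of any of open_tub, mug from where it was at the start of the episode above 0.03 m).
It fails at once if the lift is pressed down hard (more than 80 mm) (value of joint lift above 0.08 m).
It also fails if it takes over 72 s, if anything falls off the work surface, if the arm or the gripper's body presses on something with over 40 N, if the wrist force passes 120 N, or if a joint passes its speed limit or range.

## Working session

There is one attempt and no reset: what is moved stays moved. The work goes in short steps, Python scripts to look and compute and a shell command to move; the robot and the scene stay as the last step left them, time stands still between calls to the robot, and variables do not carry over. Pictures are saved under pics/ and viewed, about 8 in all and at most 12, crops included, and the job is handed in when it is done.

```bash
ls; mkdir -p pics; cat > h.py <<'E'
import numpy as np, cv2, pickle
from plant import robot
from scipy.spatial.transform import Rotation as Ro
def snap(name,f):
    s=robot.read_state(); c=robot.read_camera(name)
    if name=="wrist":
        T=np.eye(4);T[:3,:3]=Ro.from_rotvec(s["orientation"]).as_matrix();T[:3,3]=s["tool_pos"]
        W=np.linalg.inv(T@np.array(c["hand_eye"])); c["R"],c["t"]=W[:3,:3],W[:3,3]
    cv2.imwrite(f"pics/{f}.png",c["color"][:,:,::-1]); pickle.dump(dict(c),open(f"pics/{f}.pkl","wb")); return c
def load(f): return pickle.load(open(f"pics/{f}.pkl","rb"))
def ray(c,u,v,z):
    d=np.array(c["R"]).T@np.linalg.solve(np.array(c["mtx"]),[u,v,1]); o=-np.array(c["R"]).T@np.array(c["t"])
    return o+d*(z-o[2])/d[2]
def proj(c,X):
    p=np.array(c["mtx"])@(np.array(c["R"])@np.array(X)+np.array(c["t"])); return p[:2]/p[2]
E
python3 - <<'E'
from h import *
a=snap("scene","s0")["color"];b=snap("side","d0")["color"];snap("wrist","w0")
cv2.imwrite("pics/both.png",cv2.resize(np.hstack([a,b]),(800,300))[:,:,::-1])
print(robot.read_state(), robot.pinch_z)
E
```

```text
pics
{'t': 0.15, 'q': array([-8.54038621e-02,  1.30980225e-01,  1.48902386e+00,  4.48220225e-05,
        1.52300522e+00, -8.54237672e-02]), 'dq': array([ 0.00065425, -0.00133454, -0.00299604, -0.00048565,  0.00052656,
        0.00028626]), 'joint_torque': array([ 8.59073725e-05, -5.60473788e+01, -4.92333663e+01,  7.68201635e-02,
        3.05504061e-02, -1.41810942e-04]), 'tool_pos': array([5.99563687e-01, 7.43395885e-05, 2.17835774e-01]), 'orientation': array([-1.57063058e+00,  1.09162816e-03,  1.11948112e-03]), 'force': array([ 0.38103506,  0.59067711, -0.13533251]), 'wrist_torque': array([-0.01333182,  0.04734749,  0.02584326]), 'opening': 0.09283927065698919} 0.0188
```

View pics/s0.png

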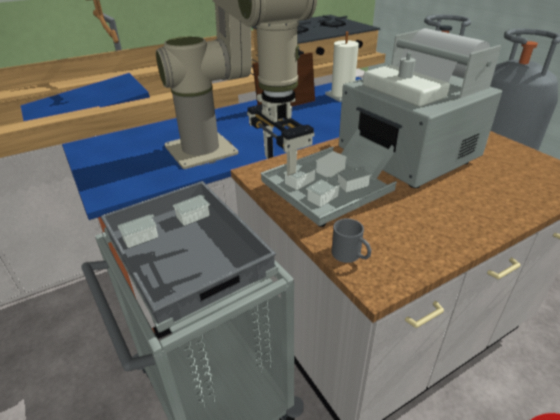

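View pics/d0.png

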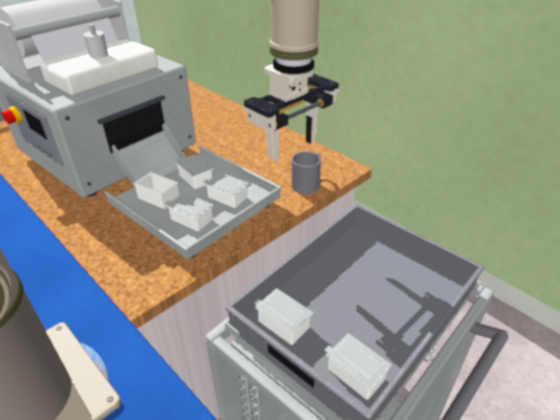

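The scene view shows the tote at lower left, with its two packed tubs at its left end, and the tray at about (330,185) with the mug at (348,242). In the side view the open tub is at about (157,190), and the sealed tubs are at (195,173), (228,190) and (191,214). I'll enlarge these for measuring.

```bash
python3 - <<'E'
from h import *
c=load("d0");s=load("s0")
a=cv2.resize(c["color"][120:260,100:290],None,fx=4.2,fy=4.2,interpolation=cv2.INTER_CUBIC)
cv2.imwrite("pics/dtray.png",a[:,:,::-1])
b=cv2.resize(c["color"][200:420,210:500],None,fx=2.7,fy=2.7,interpolation=cv2.INTER_CUBIC)
cv2.imwrite("pics/dtote.png",b[:,:,::-1])
for n,u,v,z in [("trayR",280,187,.052),("trayF",190,246,.052),("trayL",109,193,.052),("open",157,185,.074),("t",228,184,.074),("t",191,209,.074),("t",195,168,.074)]: print(n,ray(c,u,v,z).round(3))
for n,u,v in [("toteL",231,307),("toteT",362,209),("toteR",481,269)]: print(n,ray(c,u,v,.064).round(3))
for n,u,v in [("toteL",104,218),("toteT",200,186),("toteR",272,250),("F",162,318)]: print(n,ray(s,u,v,.064).round(3))
E
```

```text
trayR [0.652 0.092 0.052]
trayF [0.371 0.07  0.052]
trayL [0.342 0.36  0.052]
open [0.427 0.279 0.074]
t [0.55  0.165 0.074]
t [0.431 0.147 0.074]
t [0.535 0.277 0.074]
toteL [ 0.325 -0.123  0.064]
toteT [ 0.714 -0.111  0.064]
toteR [ 0.729 -0.39   0.064]
toteL [ 0.357 -0.41   0.064]
toteT [ 0.345 -0.13   0.064]
toteR [ 0.71  -0.09   0.064]
F [ 0.771 -0.381  0.064]
```

View pics/dtray.png

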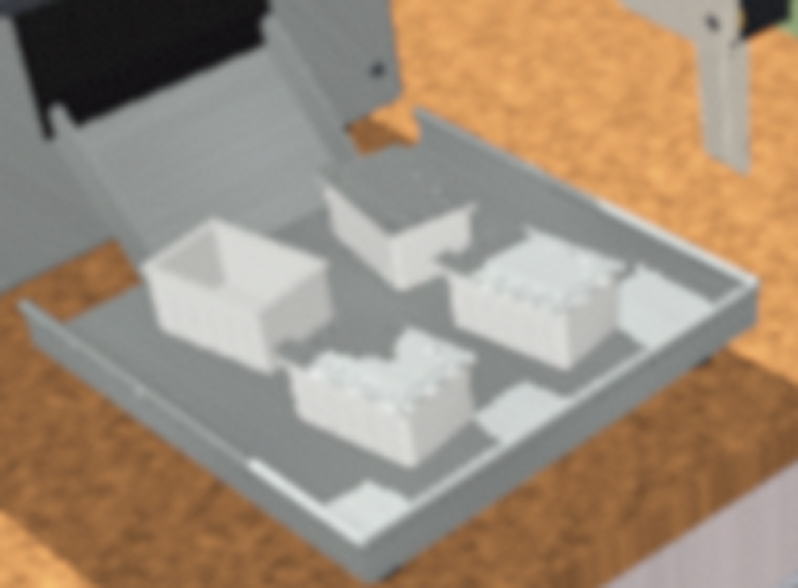

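View pics/dtote.png

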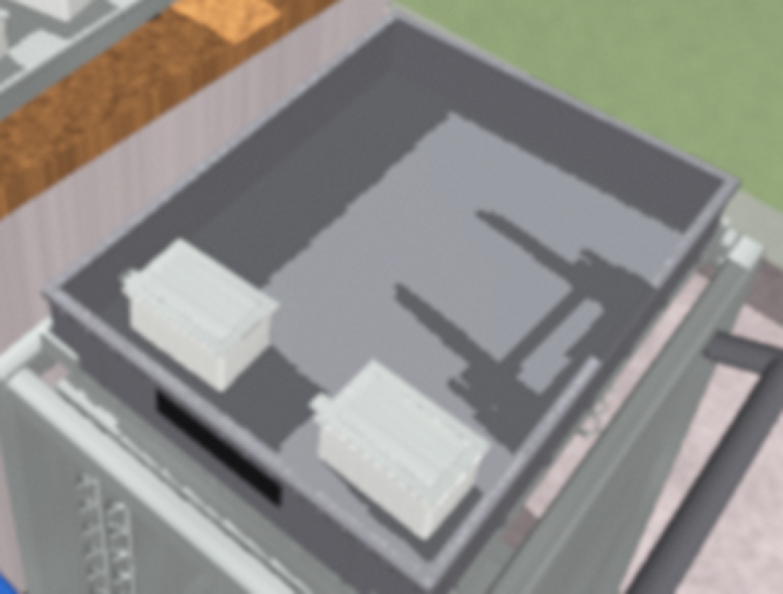

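The tray crop shows all four tubs clearly, with the open one at far left. I read the bottom corners off it, and the tote's rim corners off the other crop at (45,293), (397,10), (738,180) and (430,590).

```bash
python3 - <<'E'
from h import *
c=load("d0")
f=lambda p,z:ray(c,100+p[0]/4.2,120+p[1]/4.2,z)
for n,N,Rr,L in [("T1",(570,368),(618,325),(455,315)),("T2",(412,466),(472,415),(297,410)),("T3",(402,290),(470,245),(335,222)),("open",(270,370),(330,325),(163,325))]:
    N,Rr,L=f(N,.03),f(Rr,.03),f(L,.03); e1=Rr-N;e2=L-N
    print(n,"centre",((Rr+L)/2).round(4),"len",np.linalg.norm(e1).round(3),np.degrees(np.arctan2(e1[1],e1[0])).round(1),np.linalg.norm(e2).round(3),np.degrees(np.arctan2(e2[1],e2[0])).round(1))
g=lambda p,z:ray(c,210+p[0]/2.7,200+p[1]/2.7,z)
P=[g(p,.064) for p in [(45,293),(397,10),(738,180),(430,590)]]
print(np.round(P,3)); print("tote centre",np.mean(P,0).round(4))
for a,b in [(0,1),(3,2),(1,2),(0,3)]: d=P[b]-P[a]; print(np.linalg.norm(d).round(3),np.degrees(np.arctan2(d[1],d[0])).round(1))
for p in [(222,390),(425,540)]: print("packed bottom corner",g(p,.005).round(3))
s=load("s0")
for X in [(.55,.165,.074),(.431,.147,.074),(.535,.277,.074)]: print(proj(s,X).round(0))
a=cv2.resize(s["color"][130:240,240:420],None,fx=4.4,fy=4.4,interpolation=cv2.INTER_CUBIC)
cv2.imwrite("pics/stray.png",a[:,:,::-1])
E
```

```text
T1 centre [0.5541 0.1764 0.03  ] len 0.048 14.6 0.088 100.5
T2 centre [0.4406 0.1677 0.03  ] len 0.05 13.8 0.085 101.8
T3 centre [0.5513 0.3058 0.03  ] len 0.059 9.7 0.091 81.7
open centre [0.4303 0.2904 0.03  ] len 0.05 14.2 0.083 104.7
[[ 0.317 -0.12   0.064]
 [ 0.721 -0.091  0.064]
 [ 0.738 -0.39   0.064]
 [ 0.337 -0.417  0.064]]
tote centre [ 0.5284 -0.2547  0.064 ]
0.405 4.1
0.402 3.9
0.299 -86.7
0.298 -86.1
packed bottom corner [ 0.376 -0.225  0.005]
packed bottom corner [ 0.388 -0.383  0.005]
[320. 186.]
[293. 170.]
[347. 173.]
```

View pics/stray.png

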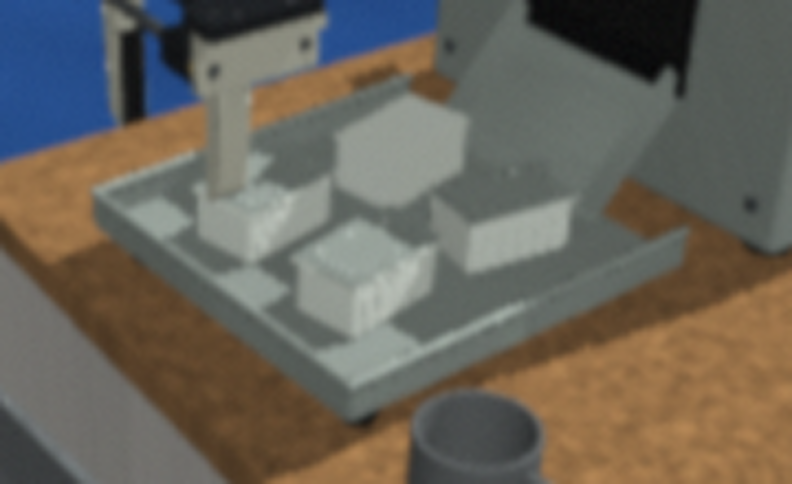

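The three sealed tubs agree between the two cameras, so I'll go above the tray and refine with the wrist camera.

```bash
python3 -m inch '[[-1,-0.03,0.05,0.04,0],[-1,-0.06,0.1,0.08,0],[-1,-0.08,0.15,0.1,0],[-1,-0.1,0.19,0.12,0],[-1,-0.1,0.19,0.12,0],[-1,-0.1,0.19,0.12,0]]'
python3 - <<'E'
from h import *
c=snap("wrist","w1")
for X in [(.554,.176,.074),(.441,.168,.074),(.551,.306,.074),(.43,.29,.074)]: print(proj(c,X).round(0))
cv2.imwrite("pics/w1b.png",cv2.resize(c["color"],(784,588),interpolation=cv2.INTER_CUBIC)[:,:,::-1])
E
```

```text
t: 0.9
tool_pos: [0.4995, 0.1898, 0.3372]
orientation: [-1.571, 0.001, 0.002]
force: [-0.3, -0.5, -0.5]
opening: 0.0925
[318. 181.]
[225. 188.]
[319.  68.]
[212.  82.]
```

View pics/w1b.png

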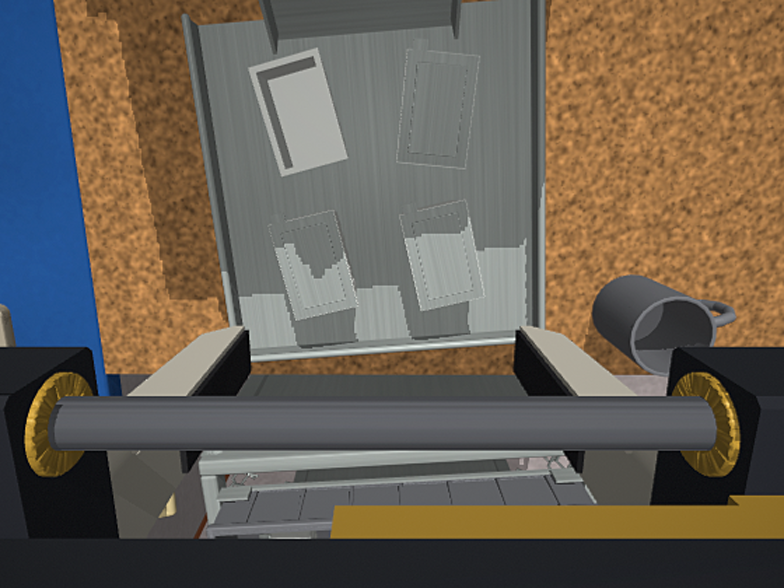

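The wrist view shows all four lids from above. The corners read, in the 1.4x image, are T1 (400,215),(466,200),(484,298),(420,310), T2 (270,225),(335,210),(358,306),(298,320) and T3 (407,48),(479,56),(465,168),(397,161).

```bash
python3 - <<'E'
from h import *
c=load("w1")
D=dict(T1=[(400,215),(466,200),(484,298),(420,310)],T2=[(270,225),(335,210),(358,306),(298,320)],T3=[(407,48),(479,56),(465,168),(397,161)],open=[(248,68),(317,49),(347,157),(283,176)])
for n,P in D.items():
    P=np.array([ray(c,u/1.4,v/1.4,.074) for u,v in P]); w=(P[1]+P[2]-P[0]-P[3])/2; l=(P[0]+P[1]-P[2]-P[3])/2
    print(n,P.mean(0).round(4),"w",np.linalg.norm(w).round(3),np.degrees(np.arctan2(w[1],w[0])).round(1),"l",np.linalg.norm(l).round(3),np.degrees(np.arctan2(l[1],l[0])).round(1)-90)
E
```

```text
T1 [0.552  0.1731 0.074 ] w 0.057 12.0 l 0.087 12.599999999999994
T2 [0.4412 0.1645 0.074 ] w 0.056 13.3 l 0.087 13.0
T3 [0.5438 0.2946 0.074 ] w 0.057 -5.7 l 0.087 -4.900000000000006
open [0.4318 0.2913 0.074 ] w 0.057 15.1 l 0.087 15.5
```

```bash
python3 -m inch '[[-1,0.03,-0.01,-0.05,0.1],[-1,0.0525,-0.0165,-0.1,0.215],[-1,0.0525,-0.0165,-0.15,0.215],[-1,0.0525,-0.0165,-0.2,0.215],[-1,0.0525,-0.0165,-0.225,0.215],[-1,0.0525,-0.0165,-0.225,0.215],[-1,0.0525,-0.0165,-0.225,0.215]]' 20
```

```text
t: 1.82
tool_pos: [0.5529, 0.1719, 0.1125]
orientation: [-1.565, -0.166, 0.169]
force: [0.1, 0.0, 0.7]
opening: 0.0931
```

```bash
python3 -m inch '[[-1,-0.001,0.0015,-0.04,0],[-1,-0.001,0.0015,-0.065,0],[-1,-0.001,0.0015,-0.0745,0],[-1,-0.001,0.0015,-0.0745,0],[0.5,-0.001,0.0015,-0.0745,0],[0.5,-0.001,0.0015,-0.0745,0],[0.5,-0.001,0.0015,-0.0745,0],[0.5,-0.001,0.0015,-0.0745,0]]' 20; python3 -m inch '[[0.7,0,0,0,0],[0.7,0,0,0,0],[0.7,0,0,0.02,0],[0.7,0,0,0.06,0],[0.7,0,0,0.11,0],[0.7,0,0,0.11,0]]'
```

```text
t: 2.82
tool_pos: [0.552, 0.1735, 0.0384]
orientation: [-1.565, -0.166, 0.169]
force: [0.6, 1.2, 2.2]
opening: 0.0576
t: 3.58
tool_pos: [0.5556, 0.1743, 0.1553]
orientation: [-1.564, -0.174, 0.161]
force: [-0.1, -0.1, -0.9]
opening: 0.0577
```

```bash
python3 -m inch '[[0.7,0.01,-0.03,0,0],[0.7,0.02,-0.08,0,0],[0.7,0.03,-0.14,0,-0.02],[0.7,0.05,-0.2,0,-0.06],[0.7,0.06,-0.26,0,-0.1],[0.7,0.07,-0.32,0,-0.14],[0.7,0.08,-0.38,0,-0.14],[0.7,0.082,-0.41,0,-0.14]]'; python3 -m inch '[[0.7,0,-0.007,0,0],[0.7,0,-0.007,0,0],[0.7,0,-0.007,0,0]]'
python3 - <<'E'
from h import *
s=robot.read_state();print(s["tool_pos"],s["force"],s["opening"],np.degrees(Ro.from_rotvec(s["orientation"]).as_matrix()[:2,0]@[0,1]))
c=snap("wrist","w2");d=snap("side","d2");
a=cv2.resize(c["color"],(400,300));b=cv2.resize(d["color"],(400,300));e=cv2.resize(d["color"][190:415,200:500],(400,300))
f=cv2.resize(snap("scene","s2")["color"],(400,300))
cv2.imwrite("pics/m2.png",np.vstack([np.hstack([a,b]),np.hstack([f,e])])[:,:,::-1])
E
```

```text
t: 4.58
tool_pos: [0.6369, -0.239, 0.1544]
orientation: [-1.57, -0.061, 0.05]
force: [0.3, 0.3, -2.5]
opening: 0.0573
t: 4.95
tool_pos: [0.6369, -0.2443, 0.1542]
orientation: [-1.57, -0.062, 0.051]
force: [0.1, 0.7, -1.5]
opening: 0.0575
[ 0.63685944 -0.24428816  0.15421346] [ 0.09893602  0.70921544 -1.54237423] 0.05745583830858204 4.125136737180184
```

View pics/m2.png

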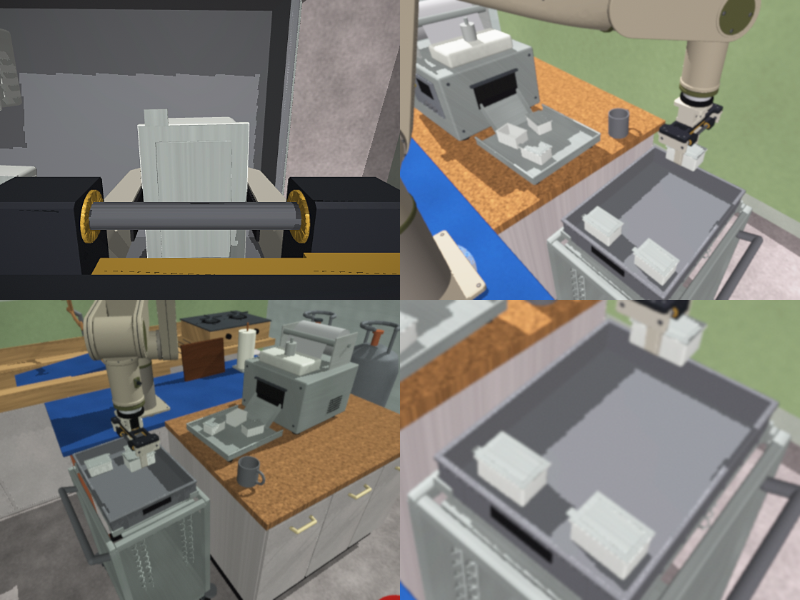

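The tub hangs level over the free end. I'll lower it slowly to about 10 mm past first contact, where the spring carries its weight.

```bash
python3 -m inch '[[0.7,0.001,-0.002,-0.04,0.0],[0.7,0.001,-0.002,-0.08,0],[0.7,0.001,-0.002,-0.105,0],[0.7,0.001,-0.002,-0.12,0],[0.7,0.001,-0.002,-0.13,0],[0.7,0.001,-0.002,-0.135,0],[0.7,0.001,-0.002,-0.135,0]]'; python3 -m inch '[[0.7,0,0,-0.004,0],[0.7,0,0,-0.008,0],[0.7,0,0,-0.012,0],[0.7,0,0,-0.015,0],[0.7,0,0,-0.016,0],[0.7,0,0,-0.016,0]]'
```

```text
t: 5.98
tool_pos: [0.6384, -0.2467, 0.0201]
orientation: [-1.571, -0.063, 0.05]
force: [0.0, 0.6, -1.9]
opening: 0.0574
t: 6.72
tool_pos: [0.6385, -0.2467, 0.0042]
orientation: [-1.571, -0.063, 0.05]
force: [0.6, -0.3, 0.7]
opening: 0.0574
```

```bash
python3 -m inch '[[0.1,0,0,0,0],[-0.3,0,0,0,0],[-0.8,0,0,0,0],[-0.8,0,0,0,0],[-0.8,0,0,0.01,0],[-0.8,0,0,0.04,0],[-0.8,0,0,0.1,0],[-0.8,0,0,0.15,0]]'; python3 -m inch '[[-1,0,0.02,0,0],[-1,-0.02,0.08,0,0],[-1,-0.04,0.14,0,0],[-1,-0.07,0.2,0,0],[-1,-0.1,0.26,0,0],[-1,-0.13,0.32,0,0.1],[-1,-0.16,0.38,0,0.17],[-1,-0.19,0.41,0,0.17]]'
python3 - <<'E'
from h import *
s=robot.read_state();print(s["tool_pos"],np.degrees(np.arcsin(Ro.from_rotvec(s["orientation"]).as_matrix()[1,0])))
a=snap("wrist","w3")["color"];d=snap("side","d3");e=cv2.resize(d["color"][190:415,200:500],(400,300))
cv2.imwrite("pics/m3.png",np.hstack([cv2.resize(a,(400,300)),e])[:,:,::-1])
E
```

```text
t: 7.72
tool_pos: [0.6388, -0.2468, 0.1573]
orientation: [-1.571, -0.064, 0.049]
force: [0.4, -0.5, 0.7]
opening: 0.0834
t: 8.72
tool_pos: [0.447, 0.1652, 0.1568]
orientation: [-1.563, -0.199, 0.184]
force: [0.7, 0.7, 1.0]
opening: 0.0932
[0.44703841 0.16515408 0.15681632] 13.975582523471102
```

View pics/m3.png

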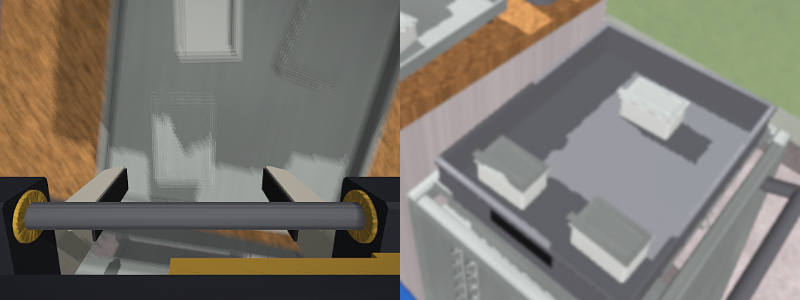

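The first tub stands flat in the tote, and the tool is now over T2.

```bash
python3 -m inch '[[-1,-0.006,-0.001,-0.03,-0.015],[-1,-0.006,-0.001,-0.045,-0.015],[-1,-0.006,-0.001,-0.045,-0.015],[-1,-0.006,-0.001,-0.045,-0.015]]'
```

```text
t: 9.32
tool_pos: [0.4395, 0.166, 0.1121]
orientation: [-1.562, -0.189, 0.176]
force: [0.2, 0.3, -0.1]
opening: 0.0931
```

```bash
python3 -m inch '[[-1,0.002,-0.0015,-0.04,0],[-1,0.002,-0.0015,-0.065,0],[-1,0.002,-0.0015,-0.074,0],[-1,0.002,-0.0015,-0.074,0],[0.5,0.002,-0.0015,-0.074,0],[0.5,0.002,-0.0015,-0.074,0],[0.5,0.002,-0.0015,-0.074,0],[0.5,0.002,-0.0015,-0.074,0]]' 20; python3 -m inch '[[0.7,0,0,0,0],[0.7,0,0,0,0],[0.7,0,0,0.02,0],[0.7,0,0,0.06,0],[0.7,0,0,0.11,0],[0.7,0,0,0.115,0]]'
```

```text
t: 10.32
tool_pos: [0.4415, 0.1646, 0.0384]
orientation: [-1.562, -0.189, 0.176]
force: [0.5, 0.2, 3.3]
opening: 0.0573
t: 11.08
tool_pos: [0.444, 0.1653, 0.1575]
orientation: [-1.561, -0.194, 0.171]
force: [0.2, -0.3, -2.0]
opening: 0.0575
```

```bash
python3 -m inch '[[0.7,0.01,-0.04,0,0],[0.7,0.03,-0.1,0,-0.02],[0.7,0.05,-0.16,0,-0.05],[0.7,0.06,-0.22,0,-0.09],[0.7,0.07,-0.28,0,-0.13],[0.7,0.08,-0.34,0,-0.163],[0.7,0.089,-0.4,0,-0.163],[0.7,0.089,-0.45,0,-0.163]]'; python3 -m inch '[[0.7,0,-0.03,0,0],[0.7,0,-0.04,0,0],[0.7,0,-0.04,0,0],[0.7,0,-0.04,0,0]]'
```

```text
t: 12.08
tool_pos: [0.5323, -0.2866, 0.1553]
orientation: [-1.568, -0.064, 0.043]
force: [-0.4, -0.3, -1.3]
opening: 0.057
t: 12.58
tool_pos: [0.5323, -0.3252, 0.1548]
orientation: [-1.567, -0.065, 0.045]
force: [0.9, 0.5, -2.0]
opening: 0.0574
```

```bash
python3 -m inch '[[0.7,0.001,0,-0.04,0.0],[0.7,0.001,0,-0.08,0],[0.7,0.001,0,-0.11,0],[0.7,0.001,0,-0.13,0],[0.7,0.001,0,-0.14,0],[0.7,0.001,0,-0.145,0],[0.7,0.001,0,-0.145,0]]'; python3 -m inch '[[0.7,0,0,-0.004,0],[0.7,0,0,-0.008,0],[0.7,0,0,-0.012,0],[0.7,0,0,-0.015,0],[0.7,0,0,-0.017,0],[0.7,0,0,-0.017,0]]'
```

```text
t: 13.45
tool_pos: [0.5338, -0.3255, 0.0105]
orientation: [-1.568, -0.065, 0.044]
force: [-0.4, -0.1, -1.1]
opening: 0.0576
t: 14.2
tool_pos: [0.5338, -0.3255, -0.0066]
orientation: [-1.568, -0.065, 0.044]
force: [1.5, -0.1, 1.4]
opening: 0.0574
```

```bash
python3 -m inch '[[0.7,0,0,0,0],[0.1,0,0,0,0],[-0.3,0,0,0,0],[-0.8,0,0,0,0],[-0.8,0,0,0.01,0],[-0.8,0,0,0.04,0],[-0.8,0,0,0.1,0],[-0.8,0,0,0.155,0]]'
```

```text
t: 15.2
tool_pos: [0.5337, -0.3254, 0.1509]
orientation: [-1.568, -0.066, 0.044]
force: [0.4, -0.4, 0.1]
opening: 0.0837
```

```bash
python3 -m inch '[[-1,0,0.04,0.02,0],[-1,0,0.1,0.02,0],[-1,0,0.16,0.02,0],[-1,0,0.22,0.02,0],[-1,0,0.28,0.02,-0.05],[-1,0,0.34,0.02,-0.1],[-1,0.01,0.4,0.02,-0.163],[-1,0.01,0.46,0.02,-0.163]]'; python3 -m inch '[[-1,0,0.06,0,0],[-1,0,0.12,0,0],[-1,0,0.15,0,0],[-1,0,0.16,0,0],[-1,0,0.16,0,0]]'
python3 - <<'E'
from h import *
s=robot.read_state();print(s["tool_pos"],np.degrees(np.arcsin(Ro.from_rotvec(s["orientation"]).as_matrix()[1,0])))
a=snap("wrist","w4")["color"];d=snap("side","d4");e=cv2.resize(d["color"][190:415,200:500],(400,300))
cv2.imwrite("pics/m4.png",np.hstack([cv2.resize(a,(400,300)),e])[:,:,::-1])
E
```

```text
t: 16.2
tool_pos: [0.544, 0.1366, 0.1721]
orientation: [-1.568, 0.062, -0.086]
force: [0.5, -1.1, -0.8]
opening: 0.0929
t: 16.82
tool_pos: [0.544, 0.2963, 0.1723]
orientation: [-1.568, 0.061, -0.086]
force: [-0.2, -0.7, 0.1]
opening: 0.0927
[0.54404632 0.29633757 0.17229501] -5.37633978902767
```

View pics/m4.png

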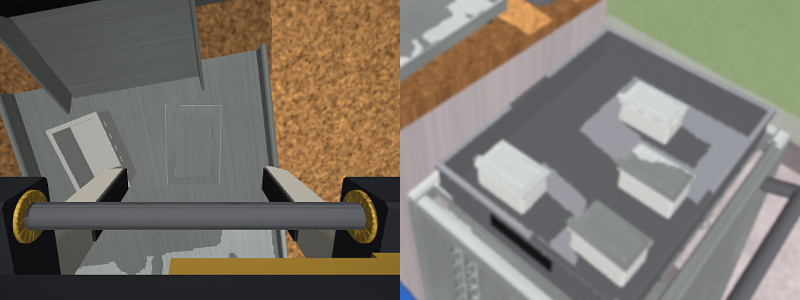

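The T3 lid is square with the jaws, at about (166–221, 105–185). Both placed tubs stand flat. I'll pick T3 with the jaws slightly narrowed to clear the open tub.

```bash
python3 -m inch '[[-0.8,0,-0.0015,-0.05,0],[-0.8,0,-0.0015,-0.1,0],[-0.8,0,-0.0015,-0.125,0],[-0.8,0,-0.0015,-0.134,0],[-0.8,0,-0.0015,-0.134,0],[0.5,0,-0.0015,-0.134,0],[0.5,0,-0.0015,-0.134,0],[0.5,0,-0.0015,-0.134,0]]' 20; python3 -m inch '[[0.7,0,0,0,0],[0.7,0,0,0,0],[0.7,0,0,0.02,0],[0.7,0,0,0.06,0],[0.7,0,0,0.11,0],[0.7,0,0,0.115,0]]'
```

```text
t: 17.92
tool_pos: [0.5448, 0.2941, 0.0391]
orientation: [-1.568, 0.061, -0.088]
force: [-1.6, -0.0, 0.5]
opening: 0.0589
t: 18.68
tool_pos: [0.5479, 0.2955, 0.1612]
orientation: [-1.563, 0.054, -0.095]
force: [0.9, -0.7, -1.5]
opening: 0.0578
```

```bash
python3 -m inch '[[0.7,0,-0.04,0,0],[0.7,0,-0.1,0,0.02],[0.7,-0.005,-0.16,0,0.05],[0.7,-0.01,-0.22,0,0.09],[0.7,-0.02,-0.28,0,0.13],[0.7,-0.025,-0.34,0,0.164],[0.7,-0.025,-0.4,0,0.164],[0.7,-0.025,-0.44,0,0.164]]'; python3 -m inch '[[0.7,0,-0.03,0,0],[0.7,0,-0.034,0,0],[0.7,0,-0.034,0,0],[0.7,0,-0.034,0,0]]'
```

```text
t: 19.68
tool_pos: [0.522, -0.147, 0.1609]
orientation: [-1.562, -0.072, 0.033]
force: [0.4, 0.0, -1.9]
opening: 0.0575
t: 20.18
tool_pos: [0.522, -0.1798, 0.1607]
orientation: [-1.562, -0.073, 0.034]
force: [0.1, 0.1, -2.5]
opening: 0.0574
```

```bash
python3 -m inch '[[0.7,0.001,-0.005,-0.045,0.0],[0.7,0.001,-0.005,-0.09,0],[0.7,0.001,-0.005,-0.125,0],[0.7,0.001,-0.005,-0.145,0],[0.7,0.001,-0.005,-0.155,0],[0.7,0.001,-0.005,-0.161,0],[0.7,0.001,-0.005,-0.161,0]]'; python3 -m inch '[[0.7,0,0,-0.004,0],[0.7,0,0,-0.008,0],[0.7,0,0,-0.012,0],[0.7,0,0,-0.015,0],[0.7,0,0,-0.017,0],[0.7,0,0,-0.017,0],[0.7,0,0,-0.017,0]]'
```

```text
t: 21.05
tool_pos: [0.5234, -0.1847, 0.0002]
orientation: [-1.562, -0.073, 0.034]
force: [1.1, 0.1, -2.1]
opening: 0.0571
t: 21.92
tool_pos: [0.5233, -0.1847, -0.0168]
orientation: [-1.562, -0.073, 0.034]
force: [0.3, -1.0, 0.7]
opening: 0.0574
```

```bash
python3 -m inch '[[0.7,0,0,0,0],[0.1,0,0,0,0],[-0.3,0,0,0,0],[-0.8,0,0,0,0],[-0.8,0,0,0.01,0],[-0.8,0,0,0.04,0],[-0.8,0,0,0.1,0],[-0.8,0,0,0.155,0]]';python3 -m inch '[[-0.8,0,0.04,0.05,0],[-0.8,0,0.1,0.08,0],[-0.8,0,0.15,0.1,0],[-0.8,0,0.2,0.1,0],[-0.8,0,0.2,0.1,0],[-0.8,0,0.2,0.1,0]]'
python3 - <<'E'
from h import *
d=snap("side","d5");s=snap("scene","s5")
cv2.imwrite("pics/m5.png",cv2.resize(d["color"][120:420,100:500],(800,600),interpolation=cv2.INTER_CUBIC)[:,:,::-1])
E
```

```text
t: 22.92
tool_pos: [0.5232, -0.1846, 0.1406]
orientation: [-1.562, -0.073, 0.034]
force: [0.9, -0.8, -0.2]
opening: 0.0836
t: 23.68
tool_pos: [0.5231, 0.015, 0.2409]
orientation: [-1.563, -0.074, 0.035]
force: [0.2, -0.0, -0.2]
opening: 0.0839
```

View pics/m5.png

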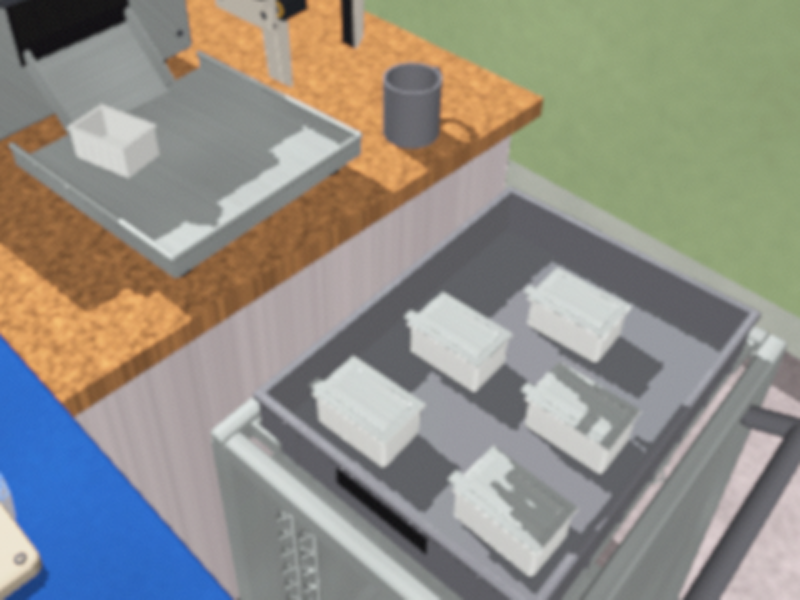

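All five tubs stand flat and parallel in the sunken tote: new ones at about (460,340), (578,312) and (581,418). The open tub at (113,140) and the mug are where they were, and the arm is clear of everything.

```bash
python3 -c "
from h import *
a,b=load('d0')['color'],load('d5')['color']
for n,(y0,y1,x0,x1) in dict(open=(170,212,132,182),mug=(150,195,288,324)).items():
    print(n,cv2.phaseCorrelate(np.float32(cv2.cvtColor(a[y0:y1,x0:x1].copy(),7)),np.float32(cv2.cvtColor(b[y0:y1,x0:x1].copy(),7))))
print(robot.close_job())"
```

```text
open ((-0.5311964187317706, 21.382074121320183), -0.15659896257188585)
mug ((-0.06684371075179385, 0.5828218730166377), 1.0123470547758502)
the job is handed in; nothing more can be done
None
```

The three sealed tubs are packed in the tote, and I handed the job in at about 24 s of the 72 s allowed; the hand-in reports no verdict. I gripped each tub across its width, carried it upright and lowered it slowly until the wrist force showed the spring carrying its weight. Only then did I open the jaws.

**Tubs and tote:** the last side picture shows all three flat on the tote floor, parallel to the two packed tubs, which look undisturbed. The tool height at the last release (about 30 mm below the unloaded level) puts the lift roughly 30 mm down. The arm ended clear of everything.

**Mug:** an image comparison of before and after shows a shift of about 0.6 pixel, so it did not move.

**Open tub:** the same comparison failed here. It gave a 21-pixel shift with a negative score, which I take as unusable, probably because the shadows changed. A hand-read bottom corner, (164,208) before and (162,208) after, agrees within about 2 pixels (about 4 mm) against the 25 mm limit. That is my only check on it.

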